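# Turn the spice carousel until the salt shaker faces front

## Task

Push the spice carousel round with the fingertips, by the pegs on its rim, until the salt shaker on it stands at the front, straight behind the metal tongue that sticks out from under the tray. Do not touch or lift anything that stands on the tray: all five things ride round with it and must still stand upright on it. Leave the glass beside it alone.

Things in the scene. Friction and masses are not known exactly. Their poses are not given: they have to be found in the camera images.
- foot: fixed aluminium foot, a disc 190 mm across and 14 mm high, hidden under the tray but for a tongue 30 mm wide and 8 mm thick lying on the worktop. The tongue marks the front: it points along the foot's own -x, its rounded end 180 mm from the centre, beyond the tray's rim and pegs. Origin: on the turning axis, at worktop height; z up.
- tray: round wooden turning tray, 260 mm across; origin on the turning axis at its underside, 16 mm above the worktop; z up. Floor 10 mm, lip 22 mm above the origin. It turns both ways without end, against light friction (about 1 N at the pegs), and stops where it is left. Five things stand loose on it, evenly spaced; the salt shaker on its own -x side, between the pegs at 150 and 210 degrees.
- peg_top (a point): top of the tray's peg at 30 degrees, 78 mm above the worktop. Six equal upright finger pegs stand outside the tray's lip, at 30, 90, 150, 210, 270 and 330 degrees from the tray's own x axis: 18 mm across, axes 148 mm from the centre, 52 mm tall, each on an ear 10 mm thick (top 26 mm above the worktop) that reaches 162 mm from the centre.
- salt_shaker: the salt shaker: clear body with a pale domed top, no label, 44 mm across and 90 tall, the only shaker on the tray (another stands at the back of the worktop); its centre 80 mm from the tray's; origin: centre of its underside. To be brought to the front by turning the tray, not touched.
- spice_1: spice jar with a dark cap, 41 mm across and 105 tall, standing on the carousel tray, its centre 80 mm from the tray's; origin: centre of its underside. Not to be touched.
- spice_4: spice jar with a dark cap, 41 mm across and 105 tall, standing on the carousel tray, its centre 80 mm from the tray's; origin: centre of its underside. Not to be touched.
- spice_2: spice jar with a dark cap, 41 mm across and 105 tall, standing on the carousel tray, its centre 80 mm from the tray's; origin: centre of its underside. Not to be touched.
- bean_tin: food tin, 75 mm across and 58 tall, standing on the carousel tray, its centre 80 mm from the tray's; origin: centre of its underside. Not to be touched.
- tumbler: drinking glass, 80 mm across and 91 tall, standing on the worktop left of the carousel; origin: centre of its underside. To be left alone.
There are look-alikes about, which are no part of the job. Leave any purple or turquoise look-alike of the salt_shaker alone.

How it is judged:
By the outcome, as a careful person would: the job done as asked, in the order asked, and still so for the second after the job is handed in, with the robot touching nothing.
It also fails if it takes over 64 s, if anything falls off the work surface, if the arm or the gripper's body presses on something with over 40 N, if the wrist force passes 120 N, or if a joint passes its speed limit or range.

## Robot

A 7-joint arm with a two-finger parallel gripper is mounted at the origin on a cart in front of the work surface, level with it; the furniture and walls round the work are solid. World frame = base frame: x ahead of the robot, y to its left, z up, the work surface at z = 0. Lengths are in m, angles in rad, forces in N, time in s.
With the tool pointing down it reaches from about 0.35 to 0.9 m from the base axis. Payload 8.1 kg.
Tool frame: the origin (TCP) lies at the very end of the fingers, on their centre line; the grasp point (between the pads) lies 19 mm behind it (arm.tcp_to_grasp is the z of the grasp point in the tool frame, in m); z points along the fingers, y is the line along which they close (so a half turn about z gives the same grasp; the last joint's range is limited). The gripper opens to 92 mm and grips with 3 to 60 N. Pads are 19 mm wide; open, the fingers measure 130 mm over their backs; the gripper's body (75 mm by 190 mm) begins 47 mm behind the grasp point.
Start: joints at [-1.228, 0.434, 0.025, 1.573, -0.012, 1.134, -0.075], TCP at [0.27, 0.564, 0.227] pointing down, gripper open.
Joint ranges: [-2.62, 2.62], [-0.44, 2.09], [-1.27, 1.32], [0.08, 2.57], [-1.32, 4.46], [0.12, 2], [-2.74, 2.74]. Speed limits (rad/s): [2.22, 2.22, 3.01, 3.01, 3.14, 3.14, 3.14].

## Interface

Orientations are given as a rotation vector (axis times angle).
In Python, from cell import readout, vision, sign_off, arm gives the robot as it stands. The module is installed in compiled form; this text tells all that it offers.
- The arm moves only by the shell command python3 -m creep 'ROWS' [FORCE]. ROWS is JSON, a list of rows, each a list of 5 numbers: the shift along the tool's x, y, z in units of 4 cm (1.0 is 4 cm), then the turn about the tool's z in units of 4 degrees (1.0 is 4 degrees), then the opening, from 0 (shut) to 1 (fully open). A call has 1 to 12 rows; each row shifts and turns the commanded pose from where the row before left it, along the tool's axes as they then stand; what a row does not reach is not made up. A row lasts 1/8 s, in which the tool goes at most 62.5 mm and 10.7 degrees, less where a joint would pass 70% of its speed; a pose out of reach is approached as far as the arm can. A call with a number of a shift or a turn outside -1 to 1 is refused whole. A call with a gripper value outside its range is refused whole. The fingers move at their own pace and stop on an object; FORCE is the grip in N (left out, the last holds). Time passes only in rows, so rows that do not move let the fingers close. It gives the time, the measured TCP pose, the force, the opening and the grip force at its end, in the units of the state.
- readout.observe(): the state, without advancing time (a new reading comes with each control period).
- vision.get_image(name): name is "side" or "top"; returns a dict with "pixels" (400x640x3 uint8, blue, green, red), "z_map" (400x640 float32, m along the optical axis (not along the pixel's ray), 0 where there is no reading), "camera_matrix" (3x3 intrinsics, pixels), "k1" (the pictures are not rectified: a ray, as slopes to the right and down, at radius r is drawn at 1 + k1 r^2 times it, then the intrinsics apply), "position" and "rotation" of the camera in the world. Camera axes: x right, y up, looking along -z (the intrinsics and any distortion apply to the point x, -y, -z); pixel columns grow to the right and rows downward; lengths in m; the calibration is good to about 2 mm. A picture is of the moment at which its call begins.
- sign_off(): hands the job in; it is judged then, once.
The state is a dict: "clock": time; "joints": joint angles; "dq": joint speeds; "joint_efforts": joint torques, N m; "position": TCP position; "ee_rot": TCP orientation; "force": force on the tool from outside, world axes, zero at the start; "ft_torque": the same for the moment, N m; "width": opening from 0.0 (shut) to 1.0 (fully open); "gripper_force": force on a finger pad.
Only numpy, scipy, OpenCV 4.12 (cv2) and the standard library are available. Lean on these libraries where they do the work, as an engineer would, in place of code of your own. Each camera call takes 0.05 s, during which the arm holds its last target. There are 200 camera calls.

## Working session

There is one attempt and no reset: what is moved stays moved. The work goes in short steps, Python scripts to look and compute and a shell command to move; the robot and the scene stay as the last step left them, time stands still between calls to the robot, and variables do not carry over. Pictures are saved under pics/ and viewed, at most 10 in all, crops included, and the job is handed in when it is done.

```bash
mkdir -p pics; cat > h.py <<'E'
import numpy as np, cv2
from cell import readout, vision
def grab(n):
    d=vision.get_image(n); return d
def world(d,u,v,z=None):
    """pixels -> world, by depth (z None) or on plane z"""
    K=np.array(d['camera_matrix']); k=d['k1']
    u=np.atleast_1d(u).astype(float);v=np.atleast_1d(v).astype(float)
    p=cv2.undistortPoints(np.stack([u,v],1)[:,None],K,np.array([k,0,0,0.]))[:,0]
    r=np.stack([p[:,0],-p[:,1],-np.ones(len(p))],1)@np.array(d['rotation']).T
    o=np.array(d['position'])
    if z is None: s=d['z_map'][v.astype(int),u.astype(int)]
    else: s=(z-o[2])/r[:,2]
    return o+r*s[:,None]
def cloud(d):
    v,u=np.mgrid[0:400,0:640]; return world(d,u.ravel(),v.ravel()).reshape(400,640,3)
E
python3 - <<'E'
from h import *
s=readout.observe(); print(s)
a=grab('top');b=grab('side')
for n,d in(('top',a),('side',b)):
    cv2.imwrite(f'pics/{n}0.png',d['pixels']); print(n,d['position'],d['rotation'],d['k1'],np.array(d['camera_matrix']).round(1).tolist())
    for p in((320,200),(320,300)): print(p,world(d,*p))
E
```

```text
{'clock': 0.0, 'joints': array([-1.2276176 ,  0.43522845,  0.02497984,  1.57408089, -0.0116094 ,
        1.13397185, -0.07510845]), 'dq': array([-0.0009341 , -0.00024019, -0.00099446, -0.00190008, -0.0014971 ,
        0.0003673 , -0.00021888]), 'joint_efforts': array([-3.54185613e-04, -6.67838573e+01,  9.84919667e-01, -3.14473557e+01,
       -6.05607172e-02,  4.25156776e-02,  1.57961535e-04]), 'position': array([0.2693135 , 0.56345126, 0.22594791]), 'ee_rot': array([-6.94533189e-01, -3.06364403e+00,  2.40204753e-03]), 'force': array([ 0.61756144, -0.13887667, -0.36471452]), 'ft_torque': array([ 0.05977954, -0.04468498, -0.03416288]), 'gripper_force': 0.0, 'width': 1.0012434158001702}
top [0.42802218 0.33788535 1.20992754] [ 0.13949835 -0.15205629 -1.58467407] -0.07032282393418782 [[513.0, 0.0, 315.1], [0.0, 513.0, 207.3], [0.0, 0.0, 1.0]]
(320, 200) [[2.38082432 2.29068749 3.16272968]]
(320, 300) [[2.35426127 2.26412445 3.13616663]]
side [ 0.43480441 -0.58304979  0.55233941] [ 1.10875027 -0.13468614 -0.16619141] -0.09333517317771818 [[390.8, 0.0, 317.7], [0.0, 390.8, 201.6], [0.0, 0.0, 1.0]]
(320, 200) [[ 0.65291949 -0.36493471  0.7704545 ]]
(320, 300) [[ 0.60610959 -0.41174461  0.72364459]]
```

View pics/top0.png

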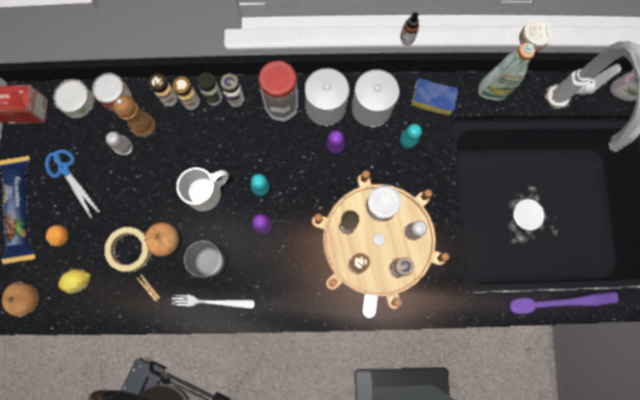

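View pics/side0.png

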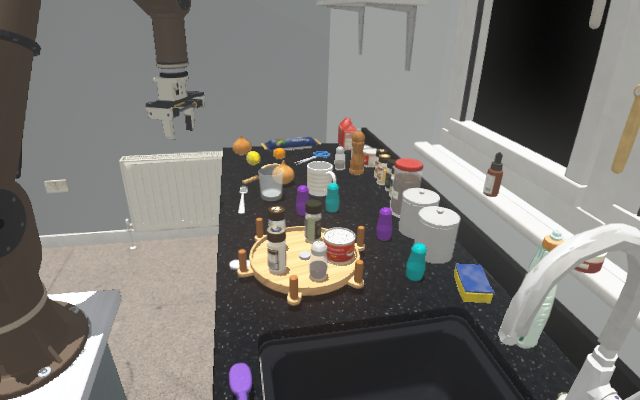

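The top view shows the tray centre near (379,239) and the tongue at (370,305). The pegs are at (364,180), (426,197), (443,257), (395,300), (333,283) and (319,220).

Shaker candidates:
- **(416,229):** clear with a pale dome, on the tray. This is also at (318,260) in the side view.
- **(119,143):** at the back left of the worktop.
- **Purple and turquoise ones:** (336,141), (261,224), (260,184) and (411,135).

Only (416,229) is on the tray. I'll confirm it with a crop.

```bash
sed -i "s/r=np.stack(\[p\[:,0\],-p\[:,1\],-np.ones(len(p))\],1)@np.array(d\['rotation'\]).T/r=np.stack([p[:,0],-p[:,1],-np.ones(len(p))],1)@cv2.Rodrigues(np.array(d['rotation']))[0].T/" h.py
cat >> h.py <<'E'
def pegs(d,c=None):
    P=cloud(d); m=(abs(P[...,2]-.078)<.006)&(d['z_map']>0)
    n,l,st,ce=cv2.connectedComponentsWithStats(m.astype(np.uint8))
    out=[]
    for i in range(1,n):
        if 8<st[i,4]<200:
            q=world(d,*ce[i],z=.078)[0]; out.append((ce[i].round(0),int(st[i,4]),q))
    return out
E
python3 - <<'E'
from h import *
a=grab('top')
for o in pegs(a): print(o[0],o[1],o[2].round(4))
P=cloud(a); print('top z',[P[v,u].round(3) for u,v in((416,229),(379,239),(370,305),(203,258),(383,203),(349,220),(359,262),(402,266))])
m=(abs(P[...,2]-.008)<.006)&(a['pixels'].min(2)>120); m[:,:350]=0;m[:,390:]=0;m[:285]=0;m[325:]=0
v,u=np.nonzero(m); q=world(a,u,v,z=.008); print('tongue',len(u),q.mean(0),q.min(0),q.max(0))
cv2.imwrite('pics/crop1.png',np.hstack([cv2.resize(a['pixels'][165:325,300:460],(480,480),interpolation=cv2.INTER_CUBIC),cv2.resize(grab('side')['pixels'][190:310,220:300+0+100][:, :],(320,480))][:1]+[cv2.resize(grab('side')['pixels'][200:300,270:370],(320,480))[:, :]]))
E
```

```text
[568.  51.] 182 [ 1.0181 -0.301   0.078 ]
[388.  54.] 12 [1.0125 0.1434 0.078 ]
[568.  55.] 17 [ 1.0071 -0.3004  0.078 ]
[422.  57.] 10 [1.0035 0.0617 0.078 ]
[476.  56.] 11 [ 1.0045 -0.0701  0.078 ]
[578.  57.] 10 [ 1.002  -0.3247  0.078 ]
[383.  58.] 9 [1.0009 0.1559 0.078 ]
[432.  58.] 10 [1.0002 0.0394 0.078 ]
[11. 60.] 53 [1.0195 1.0647 0.078 ]
[69. 64.] 11 [1.0027 0.916  0.078 ]
[497.  84.] 78 [ 0.9329 -0.1151  0.078 ]
[631.  81.] 42 [ 0.9408 -0.4531  0.078 ]
[592.  79.] 13 [ 0.9451 -0.3514  0.078 ]
[580.  89.] 132 [ 0.9199 -0.3184  0.078 ]
[164.  91.] 43 [0.927  0.6784 0.078 ]
[ 23. 103.] 169 [0.9063 1.0214 0.078 ]
[210.  90.] 30 [0.9248 0.569  0.078 ]
[233.  92.] 35 [0.9203 0.515  0.078 ]
[188.  94.] 40 [0.9163 0.6217 0.078 ]
[370. 110.] 77 [0.8683 0.1945 0.078 ]
[282. 107.] 51 [0.881  0.3989 0.078 ]
[324. 111.] 60 [0.8689 0.3012 0.078 ]
[136. 119.] 44 [0.8571 0.7418 0.078 ]
[412. 134.] 54 [0.8093 0.098  0.078 ]
[336. 139.] 73 [0.7984 0.2757 0.078 ]
[115. 140.] 84 [0.8073 0.7887 0.078 ]
[188. 179.] 67 [0.7119 0.6154 0.078 ]
[223. 173.] 26 [0.7239 0.535  0.078 ]
[366. 174.] 44
[... 179 characters left out ...]
. 223.] 70 [0.6077 0.4485 0.078 ]
[318. 217.] 50 [0.6168 0.3198 0.078 ]
[412. 232.] 50 [0.5801 0.1118 0.078 ]
[157. 237.] 28 [0.5788 0.6817 0.078 ]
[191. 255.] 65 [0.5374 0.6043 0.078 ]
[445. 257.] 48 [0.5234 0.0408 0.078 ]
[333. 282.] 51 [0.4723 0.2902 0.078 ]
[ 10. 299.] 20 [0.4446 1.0106 0.078 ]
[397. 302.] 51 [0.4277 0.1519 0.078 ]
top z [array([0.582, 0.109, 0.113]), array([0.571, 0.18 , 0.033]), array([0.421, 0.204, 0.009]), array([0.536, 0.59 , 0.013]), array([0.646, 0.174, 0.083]), array([0.601, 0.256, 0.132]), array([0.512, 0.237, 0.131]), array([0.501, 0.147, 0.131])]
tongue 264 [0.42007676 0.20594967 0.008     ] [0.39409397 0.18901602 0.008     ] [0.44438377 0.22266728 0.008     ]
```

View pics/crop1.png

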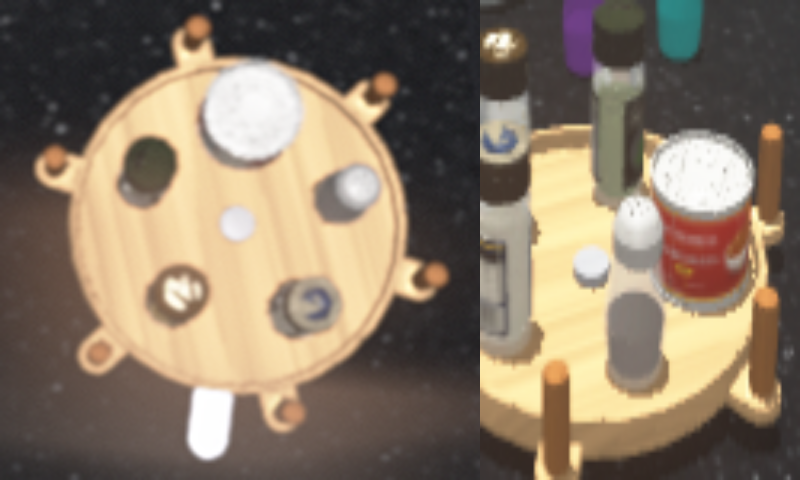

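The crop confirms it: the clear shaker with the pale perforated dome is on the tray (crop at about (350,190)), between pegs B and C. The tray centre is about (0.5705, 0.1806). The salt bearing is about -78° and the tongue bearing about 170°, so the tray must turn about 111° clockwise. I'll straddle peg B at (0.668, 0.0715) loosely and walk it round.

```bash
python3 -m creep '[[-0.89,-0.42,0,0,0.5],[-0.89,-0.42,0,0,0.5],[-0.89,-0.42,0,0,0.5],[-0.89,-0.42,0,0,0.5],[-0.89,-0.42,0,0,0.5],[-0.89,-0.42,0,0,0.5],[-0.89,-0.42,0,0,0.5],[-0.89,-0.42,0,0,0.5],[-0.89,-0.42,0,0,0.5],[-0.89,-0.42,0,0,0.5],[-0.89,-0.42,0,0,0.5],[-0.89,-0.42,0,0,0.5]]'
python3 -m creep '[[-0.89,-0.42,0,0,0.5],[-0.89,-0.42,0,0,0.5],[-0.89,-0.42,0,0,0.5],[-0.89,-0.42,0,0,0.5],[0,0,0,1,0.5],[0,0,0,1,0.5],[0,0,0,1,0.5],[0,0,0,1,0.5],[0,0,0,1,0.5],[0,0,0,0.7,0.5],[0,0,0,0,0.5]]'
cat > st.py <<'E'
from h import *
import sys
s=readout.observe(); R=cv2.Rodrigues(s['ee_rot'])[0]; p=s['position']
C=np.array([.5705,.1806]); q=p[:2]-C
print('t',s['clock'],'p',p.round(4),'yaw_y',np.degrees(np.arctan2(R[1,1],R[0,1])).round(1),'tilt',R[2].round(3),'r',np.hypot(*q).round(4),'phi',np.degrees(np.arctan2(q[1],q[0])).round(1),'F',s['force'].round(1),'w',round(s['width'],2),'q',s['joints'].round(2))
if len(sys.argv)>2:
    t=np.array([float(sys.argv[1]),float(sys.argv[2]),float(sys.argv[3])]); print('tool delta units',(R.T@(t-p)/.04).round(2))
E
python3 st.py .669 .0707 .05
```

```text
clock: 1.75
position: [0.5687, 0.1968, 0.2267]
ee_rot: [-0.694, -3.064, -0.0]
force: [-0.2, -0.1, -0.2]
width: 0.497
gripper_force: 0.0
clock: 3.12
position: [0.6674, 0.0759, 0.2266]
ee_rot: [-1.286, -2.866, 0.0]
force: [-0.1, -0.6, -0.5]
width: 0.5
gripper_force: 0.0
t 3.125 p [0.6674 0.0759 0.2266] yaw_y 41.7 tilt [ 0. -0. -1.] r 0.1427 phi -47.2 F [-0.1 -0.6 -0.5] w 0.5 q [-0.38  0.52  0.3   1.46 -0.16  1.18  0.67]
tool delta units [-0.12 -0.05  4.41]
```

```bash
python3 -m creep '[[-0.12,-0.05,0.8,0,0.5],[0,0,0.8,0,0.5],[0,0,0.8,0,0.5],[0,0,0.6,0,0.5],[0,0,0.4,0,0.5],[0,0,0.4,0,0.5],[0,0,0.3,0,0.5],[0,0,0.3,0,0.5],[0,0,0,0,0.5]]'
python3 st.py; python3 -c "
from h import *
d=grab('side')['pixels'][110:310,190:440]; cv2.imwrite('pics/s2.png',cv2.resize(d,(750,600)))"
```

```text
clock: 4.25
position: [0.6687, 0.0708, 0.0499]
ee_rot: [-1.286, -2.865, 0.001]
force: [-0.3, 0.4, -0.0]
width: 0.503
gripper_force: 0.0
t 4.25 p [0.6687 0.0708 0.0499] yaw_y 41.7 tilt [ 0.001 -0.001 -1.   ] r 0.1473 phi -48.2 F [-0.3  0.4 -0. ] w 0.5 q [-0.34  0.69  0.25  1.63 -0.21  0.85  0.72]
```

View pics/s2.png

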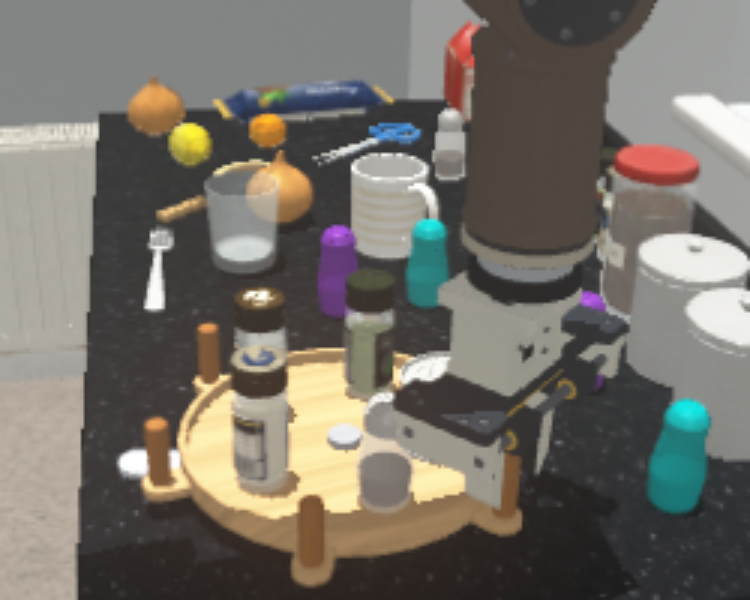

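The peg at (508,485) in the crop sits between the fingers, clear of the shaker at (385,450). I'll shift 5 mm outward, narrow the gap and start the arc.

```bash
python3 -m creep '[[-0.12,0,0,0,0.3],[0,0,0,0,0.3],[0.001,-0.067,0,0.25,0.3],[0.001,-0.067,0,0.25,0.3],[0.001,-0.067,0,0.25,0.3],[0.002,-0.134,0,0.5,0.3],[0.002,-0.134,0,0.5,0.3],[0.005,-0.2,0,0.75,0.3],[0.005,-0.2,0,0.75,0.3],[0.005,-0.2,0,0.75,0.3],[0.002,-0.134,0,0.5,0.3],[0.001,-0.067,0,0.25,0.3]]'
python3 st.py; python3 -c "
from h import *
a=grab('top')
for o in pegs(a):
    q=o[2][:2]-[.5705,.1806]
    if abs(np.hypot(*q)-.148)<.012: print(o[0],np.degrees(np.arctan2(q[1],q[0])).round(1),np.hypot(*q).round(4))"
```

```text
clock: 5.8
position: [0.6292, 0.0401, 0.0508]
ee_rot: [1.744, 2.613, -0.0]
force: [0.9, 0.2, -0.9]
width: 0.299
gripper_force: 0.4
t 5.8 p [0.6292 0.0401 0.0508] yaw_y 22.6 tilt [-0. -0. -1.] r 0.1523 phi -67.3 F [ 0.9  0.2 -0.9] w 0.3 q [-0.37  0.64  0.34  1.75 -0.28  0.79  0.5 ]
[384. 173.] -4.9 0.1471
[327. 200.] 54.6 0.1469
[439. 208.] -65.0 0.1469
[322. 266.] 114.8 0.1469
[437. 274.] -125.3 0.1467
[377. 304.] 174.3 0.1475
```

```bash
python3 -m creep '[[0.001,-0.067,0,0.25,0.3],[0.002,-0.134,0,0.5,0.3],[0.005,-0.2,0,0.75,0.3],[0.005,-0.2,0,0.75,0.3],[0.005,-0.2,0,0.75,0.3],[0.005,-0.2,0,0.75,0.3],[0.005,-0.2,0,0.75,0.3],[0.005,-0.2,0,0.75,0.3],[0.005,-0.2,0,0.75,0.3],[0.005,-0.2,0,0.75,0.3],[0.002,-0.134,0,0.5,0.3],[0.001,-0.067,0,0.25,0.3]]'
python3 st.py
```

```text
clock: 7.35
position: [0.5508, 0.0297, 0.0507]
ee_rot: [2.36, 2.073, -0.0]
force: [0.5, -0.5, -0.0]
width: 0.299
gripper_force: 0.4
t 7.35 p [0.5508 0.0297 0.0507] yaw_y -7.4 tilt [-0. -0. -1.] r 0.1522 phi -97.4 F [ 0.5 -0.5 -0. ] w 0.3 q [-0.49  0.57  0.48  1.97 -0.4   0.7   0.1 ]
```

```bash
python3 -m creep '[[0.001,-0.067,0,0.25,0.3],[0.002,-0.134,0,0.5,0.3],[0.005,-0.2,0,0.75,0.3],[0.005,-0.2,0,0.75,0.3],[0.005,-0.2,0,0.75,0.3],[0.005,-0.2,0,0.75,0.3],[0.005,-0.2,0,0.75,0.3],[0.005,-0.2,0,0.75,0.3],[0.005,-0.2,0,0.75,0.3],[0.005,-0.2,0,0.75,0.3],[0.002,-0.134,0,0.5,0.3],[0.001,-0.067,0,0.25,0.3]]'
python3 st.py
```

```text
clock: 8.85
position: [0.4775, 0.0599, 0.0507]
ee_rot: [-2.816, -1.392, 0.0]
force: [-0.5, -0.9, -0.4]
width: 0.3
gripper_force: 0.4
t 8.85 p [0.4775 0.0599 0.0507] yaw_y -37.4 tilt [-0. -0. -1.] r 0.1524 phi -127.6 F [-0.5 -0.9 -0.4] w 0.3 q [-0.71  0.51  0.64  2.14 -0.51  0.64 -0.36]
```

```bash
python3 -m creep '[[0.001,-0.067,0,0.25,0.3],[0.002,-0.134,0,0.5,0.3],[0.005,-0.2,0,0.75,0.3],[0.005,-0.2,0,0.75,0.3],[0.005,-0.2,0,0.75,0.3],[0.005,-0.2,0,0.75,0.3],[0.005,-0.2,0,0.75,0.3],[0.005,-0.2,0,0.75,0.3],[0.005,-0.2,0,0.75,0.3],[0.005,-0.2,0,0.75,0.3],[0.002,-0.134,0,0.5,0.3],[0.001,-0.067,0,0.25,0.3]]'
python3 st.py; cat > ms.py <<'E'
from h import *
import sys
a=grab('top')
for o in pegs(a):
    q=o[2][:2]-[.5705,.1806]
    if abs(np.hypot(*q)-.148)<.012: print(o[0],np.degrees(np.arctan2(q[1],q[0])).round(1),np.hypot(*q).round(4))
P=cloud(a); q=P[...,:2]-[.5705,.1806]; m=(P[...,2]>.105)&(np.hypot(q[...,0],q[...,1])<.125)
m[a['z_map']==0]=0
n,l,st,ce=cv2.connectedComponentsWithStats(m.astype(np.uint8))
for i in range(1,n):
    if st[i,4]>15: w=P[l==i].mean(0); print('tall',ce[i].round(0),st[i,4],w.round(4),np.degrees(np.arctan2(w[1]-.1806,w[0]-.5705)).round(1))
cv2.imwrite(sys.argv[1],cv2.resize(a['pixels'][165:325,280:480],(750,600),interpolation=cv2.INTER_CUBIC))
E
python3 ms.py pics/t3.png
```

```text
clock: 10.35
position: [0.4292, 0.1227, 0.0507]
ee_rot: [3.081, 0.616, -0.0]
force: [1.0, -0.3, -0.2]
width: 0.304
gripper_force: 0.4
t 10.35 p [0.4292 0.1227 0.0507] yaw_y -67.4 tilt [-0.  0. -1.] r 0.1528 phi -157.7 F [ 1.  -0.3 -0.2] w 0.3 q [-1.    0.51  0.82  2.23 -0.64  0.64 -0.89]
[353. 179.] 23.9 0.147
[416. 184.] -35.5 0.1464
[315. 231.] 84.0 0.1471
[447. 243.] -96.1 0.1468
[344. 292.] 144.2 0.1477
tall [365. 203.] 301 [0.638  0.2205 0.1286] 30.6
tall [407. 206.] 313 [0.6287 0.1299 0.1289] -41.0
tall [348. 243.] 301 [0.5529 0.2585 0.1293] 102.7
tall [433. 277.] 997 [0.4636 0.1528 0.4234] -165.4
tall [380. 273.] 167 [0.489  0.1909 0.1109] 172.8
```

View pics/t3.png

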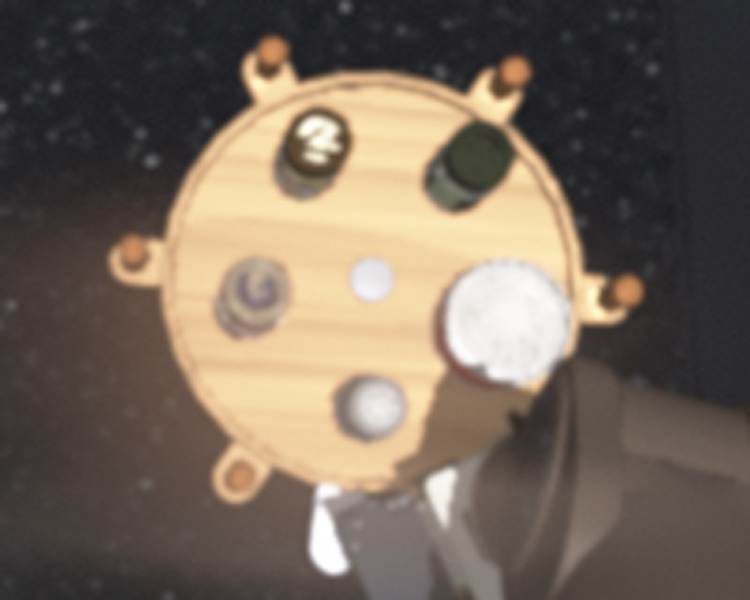

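The tray front is now at 174.1° and the shaker still stands (crop (370,408)), riding with the tray. The tongue is at about 170.3°, so 3.8° remains. I'll do it slowly, then recentre the fingers, lift and re-measure.

```bash
python3 -m creep '[[0.001,-0.067,0,0.25,0.3],[0.001,-0.067,0,0.25,0.3],[0.001,-0.067,0,0.25,0.3],[0.001,-0.053,0,0.2,0.3],[0,0,0,0,0.3],[0,0,0,0,0.3]]'
python3 st.py; python3 ms.py pics/t4.png
```

```text
clock: 11.15
position: [0.4259, 0.1321, 0.0508]
ee_rot: [-3.099, -0.515, -0.0]
force: [0.1, 1.0, -0.3]
width: 0.298
gripper_force: 0.0
t 11.15 p [0.4259 0.1321 0.0508] yaw_y -71.1 tilt [ 0. -0. -1.] r 0.1525 phi -161.4 F [ 0.1  1.  -0.3] w 0.3 q [-1.03  0.52  0.84  2.23 -0.66  0.65 -0.96]
[357. 177.] 20.0 0.147
[420. 187.] -39.4 0.1464
[316. 227.] 80.3 0.1466
[447. 247.] -100.0 0.1472
[340. 289.] 140.5 0.1479
tall [367. 202.] 300 [0.6407 0.2158 0.1288] 26.6
tall [409. 208.] 311 [0.625  0.1258 0.1288] -45.1
tall [348. 240.] 303 [0.5579 0.2594 0.1291] 99.1
tall [429. 278.] 939 [0.4615 0.1602 0.4249] -169.4
tall [378. 273.] 168 [0.4892 0.1961 0.1114] 169.2
```

```bash
python3 -m creep '[[0,0,0,0,0.45],[0,0,0,0,0.45],[0,0.05,0,0,0.45],[0,0,-0.4,0,0.45],[0,0,-0.8,0,0.45],[0,0,-1,0,0.45],[0,0,-1,0,0.45],[0,0,-1,0,0.45]]'
python3 -m creep '[[-0.4,0.9,-0.3,0,0.45],[-0.4,0.9,0,0,0.45],[-0.4,0.9,0,0,0.45],[-0.4,0.9,0,0,0.45],[-0.4,0.9,0,0,0.45],[0,0,0,0,0.45],[0,0,0,0,0.45]]'
python3 st.py; python3 ms.py pics/t5.png
python3 - <<'E'
from h import *
a=grab('top'); P=cloud(a)
m=(abs(P[...,2]-.008)<.006)&(a['pixels'].min(2)>120); m[:,:350]=0;m[:,390:]=0;m[:285]=0;m[325:]=0
v,u=np.nonzero(m); q=world(a,u,v,z=.008)[:,:2]; c=q.mean(0); print(len(u),c,np.degrees(np.arctan2(c[1]-.1806,c[0]-.5705)))
E
```

```text
clock: 12.2
position: [0.4263, 0.1296, 0.2199]
ee_rot: [3.099, 0.514, -0.001]
force: [1.0, 1.2, 0.3]
width: 0.45
gripper_force: 0.0
clock: 13.08
position: [0.4089, -0.0659, 0.2307]
ee_rot: [-3.099, -0.514, 0.0]
force: [0.0, 0.5, 0.8]
width: 0.447
gripper_force: 0.0
t 13.075 p [ 0.4089 -0.0659  0.2307] yaw_y -71.2 tilt [ 0. -0. -1.] r 0.2948 phi -123.3 F [0.  0.5 0.8] w 0.45 q [-1.08  0.1   1.26  2.1  -0.12  1.01 -1.01]
[357. 177.] 19.9 0.147
[420. 186.] -39.4 0.147
[316. 227.] 80.2 0.147
[447. 247.] -100.0 0.1474
[341. 289.] 140.5 0.1473
[407. 299.] -159.9 0.1458
tall [367. 202.] 301 [0.6407 0.2157 0.129 ] 26.6
tall [409. 208.] 313 [0.6249 0.1259 0.1291] -45.2
tall [348. 240.] 303 [0.5579 0.2594 0.1292] 99.1
tall [378. 273.] 169 [0.4894 0.1962 0.1112] 169.1
267 [0.42033718 0.20551487] 170.57936256890386
```

View pics/t5.png

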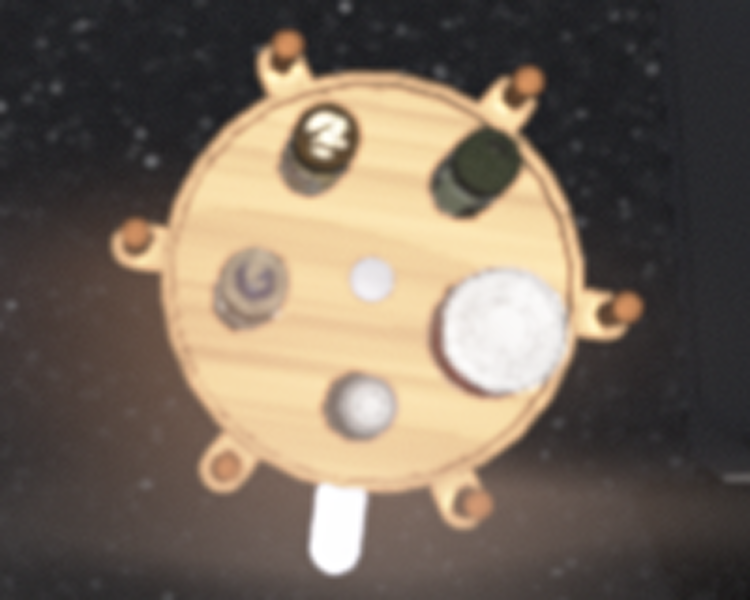

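The shaker (360,405) stands straight behind the tongue (338,530). The tray front measures 170.2° against the tongue at 170.5°. All five things are upright and the robot is clear, so I'm handing in.

```bash
python3 -c "
from cell import sign_off
print(sign_off())"
```

```text
the job is handed in; nothing more can be done
None
```

I pushed the carousel about 111° clockwise by one peg, and the salt shaker now stands at the front, within about 1° of the tongue's line; all five things are still upright, nothing else was touched, and the job was handed in at about 13 s.

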